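# Walk the printing block round to the fence

## Robot

A 6-joint arm with a two-finger parallel gripper is mounted at the origin on the work surface. World frame = base frame: x ahead of the robot, y to its left, z up, the work surface at z = 0. Lengths are in m, angles in rad, forces in N, time in s.
With the tool pointing down it reaches from about 0.3 to 0.775 m from the base axis. Payload 14.6 kg.
Tool frame: the origin (TCP) lies at the centre of the arm's flange, where the gripper is bolted on; the fingertips stand 199 mm ahead of it and the grasp point (between the pads) lies 180 mm ahead of it; z points along the fingers, y is the line along which they close (so a half turn about z gives the same grasp; the last joint's range is limited). The gripper opens to 94 mm and grips with 3 to 60 N. Pads are 16 mm wide; open, the fingers measure 119 mm over their backs; the gripper's body (75 mm by 177 mm) begins 78 mm behind the grasp point.
Start: joints at [1.261, 0.3, 1.521, -0, 1.321, -0.067], TCP at [0.132, 0.534, 0.405] pointing down, gripper open.
Joint ranges: [-3.03, 3.03], [-0.79, 2.21], [0.23, 2.52], [-1.04, 4.18], [0, 3.07], [-2.55, 2.55]. Speed limits (rad/s): [2.22, 2.22, 2.57, 3.14, 3.14, 3.14].

## Interface

Orientations are given as [roll, pitch, yaw] about the fixed x, y, z axes, in that order (R = Rz(yaw) Ry(pitch) Rx(roll)).
In Python, from station import ctrl gives the robot as it stands. The module is installed in compiled form; this text tells all that it offers.
- The arm moves only by the tool servo_tool, never from a script. Its argument "motion" is a list of rows, each a list of 5 numbers: the closure, from 0 (fully open) to 1 (shut), then the shift along the world's x, y, z in cm, then the turn about the world's z in degrees. A call has 1 to 20 rows; each row is the pose to reach, as a shift and turn from the pose commanded when the call began; what a row does not reach only later rows make up. A row lasts 1/8 s, in which the tool goes at most 62.5 mm and 10.7 degrees, less where a joint would pass 70% of its speed; a pose out of reach is approached as far as the arm can. A call with a gripper value outside its range is refused whole. The fingers move at their own pace and stop on an object; "squeeze" is the grip in N (left out, the last holds). Time passes only in rows, so rows that repeat a pose let the fingers close. It gives the time, the measured TCP pose, the force, the opening and the grip force at its end, in the units of the state.
- ctrl.get_obs(): the state, without advancing time (a new reading comes with each control period).
- ctrl.camera(name): name is "side" or "top"; returns a dict with "image" (480x640x3 uint8, red, green, blue), "fx", "fy", "cx", "cy" (pixels), "camera_from_world" (4x4, takes a point from world to camera coordinates). Camera axes: x right, y up, looking along -z (the intrinsics and any distortion apply to the point x, -y, -z); pixel columns grow to the right and rows downward; lengths in m; the calibration is good to about 2 mm. A picture is of the moment at which its call begins. There is no depth.
- ctrl.hand_in(): hands the job in; it is judged then, once.
The state is a dict: "time_s": time; "qpos": joint angles; "joint_vel": joint speeds; "tau": joint torques, N m; "ee_pos": TCP position; "eef_rot": TCP orientation; "force": force on the tool from outside, world axes, zero at the start; "moment": the same for the moment, N m; "grip_width": finger opening in m; "grip_force": force on a finger pad.
Only numpy, scipy, OpenCV 4.12 (cv2) and the standard library are available. Lean on these libraries where they do the work, as an engineer would, in place of code of your own. Each camera call takes 0.05 s, during which the arm holds its last target. There are 200 camera calls.

## Task

The heavy mask printing block sits askew in front of the dark wooden fence. Without gripping or lifting it, walk it round in the open by pushing it with the fingers (a corner at a time works best) until its blue face looks squarely at the fence, without knocking a corner into the fence on the way; only then push it up until the blue face lies flush along the fence, with neither end sticking out past the fence's ends. Leave the jar, cup, baren and ink roller where they are and take the hand away.

Things in the scene. Friction and masses are not known exactly. Their poses are not given: they have to be found in the camera images.
- block: printing block, pale wood, black round mask motif on top: 95 (x) x 135 (y) x 38 mm high, 0.9 kg, too wide to grip. Sides upright; the lowest 6 mm (steel base) is set back 10 mm. Origin: centre of underside, z up. The +x long face is blue, with a blue stripe on top. Slides under 5 to 12 N; friction moment over force about 55 mm. Starts 0.6 to 1.1 rad anticlockwise of facing the fence, centre 160 to 200 mm off it.
- face_a (a point): end of the block's blue face towards the block's +y, on the vertical edge, 22 mm above the underside (block frame 47.5, 67.5, 22 mm)
- face_b (a point): the other end of the blue face, towards the block's -y (block frame 47.5, -67.5, 22 mm)
- fence: fixed dark wooden bar 200 mm long (y), 30 thick, 30 high, brass strip on top, to the robot's left of the block, front looking roughly to the robot's right. Origin: foot of the middle of its front face; x points from that face into the bar (in front of it x is negative), y along the bar, z up. Block home: frames parallel, block origin at x = -47.5 mm in this frame.
- ink_jar: glass ink jar with a black cap, 52 mm across, 60 mm high, behind the fence; origin under its centre; leave it alone
- cup: blue ceramic cup, 72 mm across, 75 mm high, to the left; origin under its centre; leave it alone
- baren: brown wooden baren, a disc 110 mm across with a low knob, 38 mm high, to the right of the work; origin under its centre; leave it alone
- brayer: ink roller lying on the table, black roll 90 mm wide and 38 mm across with a wooden handle, 170 mm long, to the right and further away; origin on the table where the handle meets the wire frame; leave it alone

How it is judged:
On the way:
1. the block stands in the open, clear of the fence, with its blue face square to it (within 0.2 rad) (angle between the x axis of block and the x axis of fence, either way round below 0.2 rad and x of each of face_a, face_b in the frame of fence below -0.008 m), for 0.2 s.
At the end, for the whole second after the job is handed in: Both ends of the blue face are within 6 mm of the fence's front face, neither end reaches more than 3 mm past the fence's ends, and the block lies flat on the table at rest (x of face_a in the frame of fence between -0.006 and 0.005 m and x of face_b in the frame of fence between -0.006 and 0.005 m and y of face_a in the frame of fence below 0.103 m and y of face_b in the frame of fence above -0.103 m and height (world z) of block below 0.006 m and angle between block's own z axis and vertical below 0.05 rad and linear speed of block below 0.01 m/s); the robot touches nothing.
It fails at once if the block is lifted or tipped (more than 12 mm or 0.2 rad) (height (world z) of block above 0.012 m or angle between block's own z axis and vertical above 0.2 rad).
It fails at once if a corner is knocked into the fence while the block is still more than 0.3 rad from square (contact force between block and fence above 2 N and angle between the x axis of block and the x axis of fence, either way round above 0.3 rad).
It fails at once if the jar, cup, baren or ink roller is moved by more than 25 mm (distance of any of ink_jar, baren, cup, brayer from where it was at the start of the episode above 0.025 m).
It also fails if it takes over 54 s, if anything falls off the work surface, if the arm or the gripper's body presses on something with over 40 N, if the wrist force passes 120 N, or if a joint passes its speed limit or range.

## Working session

There is one attempt and no reset: what is moved stays moved. The work goes in short steps, Python scripts to look and compute and a tool call to move; the robot and the scene stay as the last step left them, time stands still between calls to the robot, and variables do not carry over. Pictures are saved under pics/ and viewed, at most 10 in all, crops included, and the job is handed in when it is done.

Besides the shell and the picture viewer there is one more tool, called as a command line: name --pt "numbers of a row" for each row, then --argument value for the rest. servo_tool: Moves the arm, as the interface text tells. Its arguments: {"type":"object","properties":{"motion":{"type":"array","items":{"type":"array","items":{"type":"number"}}},"squeeze":{"type":"number"}},"required":["motion"]}

```bash
mkdir -p pics; cat > h.py <<'E'
import numpy as np, cv2
from station import ctrl
def snap(n,f):
    c=ctrl.camera(n); cv2.imwrite(f,c["image"][:,:,::-1]); np.save(f"{n}.npy",{k:c[k] for k in c},allow_pickle=True); return c
def load(n): return np.load(f"{n}.npy",allow_pickle=True).item()
def ray(c,u,v,z):
    T=np.array(c["camera_from_world"]); R=T[:3,:3]; o=-R.T@T[:3,3]
    d=R.T@np.array([(u-c["cx"])/c["fx"],-(v-c["cy"])/c["fy"],-1.])
    return o+d*(z-o[2])/d[2]
def proj(c,p):
    T=np.array(c["camera_from_world"]); q=T[:3,:3]@np.array(p)+T[:3,3]
    return c["cx"]+c["fx"]*q[0]/-q[2], c["cy"]-c["fy"]*q[1]/-q[2]
E
python3 -c "
from h import *
for n in('top','side'):
  c=snap(n,f'pics/{n}0.png'); print(n,c.keys(),c['fx'],c['cx'],c['cy']); print(np.round(c['camera_from_world'],3))
o=ctrl.get_obs(); print(o)"
```

```text
top dict_keys(['image', 'fx', 'fy', 'cx', 'cy', 'camera_from_world']) 463.46449624671266 325.0597799284241 243.81908795272568
[[ 0.009 -1.     0.016  0.013]
 [ 0.998  0.009  0.064 -0.563]
 [-0.064  0.015  0.998 -0.966]
 [ 0.     0.     0.     1.   ]]
side dict_keys(['image', 'fx', 'fy', 'cx', 'cy', 'camera_from_world']) 486.7731064830939 313.9081464234905 238.4043973042515
[[-0.972 -0.237 -0.01   0.539]
 [ 0.149 -0.644  0.75  -0.116]
 [-0.184  0.727  0.661 -0.966]
 [ 0.     0.     0.     1.   ]]
{'time_s': 0.1, 'qpos': array([ 1.26139762e+00,  3.00426002e-01,  1.52150236e+00,  6.66221921e-06,
        1.32071944e+00, -6.66122417e-02]), 'joint_vel': array([ 0.00219913, -0.00177819, -0.00194002,  0.00047966,  0.00178852,
       -0.00117026]), 'tau': array([ 1.90902210e-03, -5.32645226e+01, -3.53282654e+01,  7.09974580e-02,
        2.34579819e-02, -9.17158445e-05]), 'ee_pos': array([0.13222592, 0.5338436 , 0.40414426]), 'eef_rot': array([-3.14054028e+00, -7.66726048e-05,  2.89880449e+00]), 'force': array([-0.14134905, -1.63237939,  1.84232659]), 'moment': array([-0.02330571,  0.01619109,  0.01391265]), 'grip_force': 0.0, 'grip_width': 0.09388297082717818}
```

View pics/top0.png

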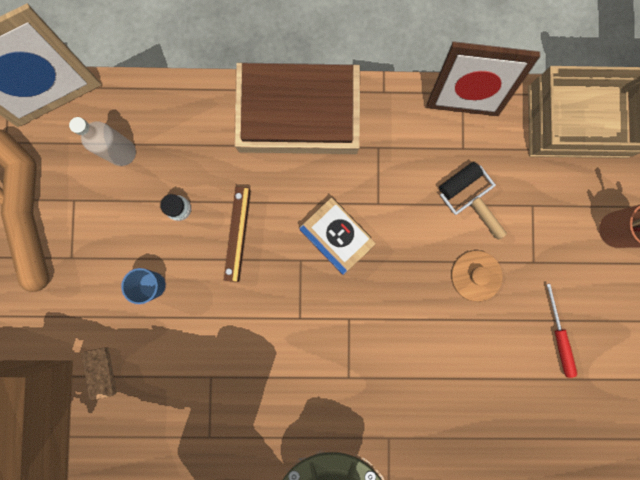

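View pics/side0.png

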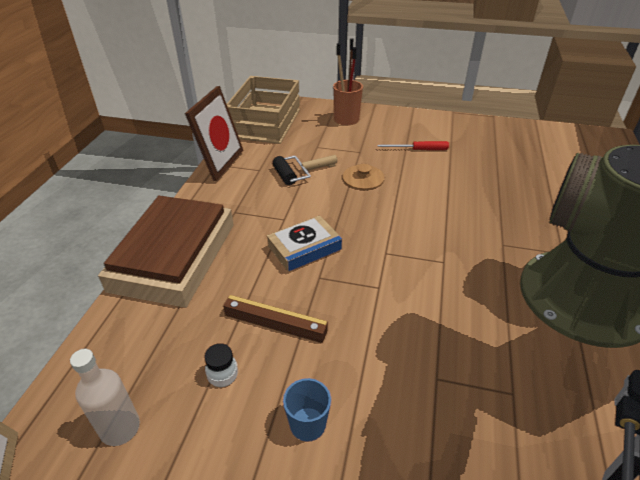

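The top view shows the fence from (243,185) to (231,281) and the block's top corners near (333,198), (375,241), (346,273) and (300,229). Its blue face points down-left. I'll zoom in for exact corners.

```bash
python3 -c "
from h import *
i=cv2.imread('pics/top0.png')[170:300,215:405]
cv2.imwrite('pics/crop0.png',cv2.resize(i,None,fx=4,fy=4,interpolation=cv2.INTER_CUBIC))"
```

```text
(no output)
```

View pics/crop0.png

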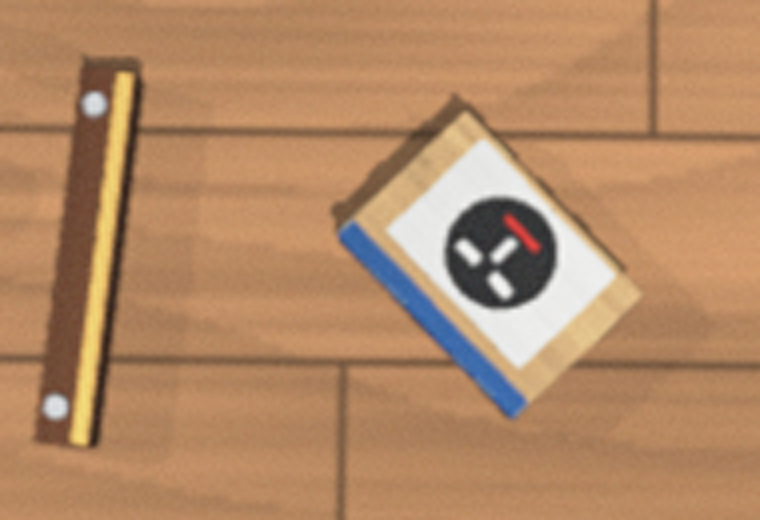

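```bash
cat > m.py <<'E'
from h import *
c=load('top')
def P(x,y,z): return ray(c,215+(x+.5)/4-.5,170+(y+.5)/4-.5,z)[:2]
B=np.array([P(*p,.038) for p in[(462,108),(640,293),(517,418),(340,230)]])
print(B.round(4),[np.linalg.norm(B[i]-B[i-1]).round(4) for i in range(4)],'centre',B.mean(0).round(4))
for q in[(84,60),(134,72),(140,72),(98,445),(92,445),(38,440)]: print(q,P(*q,.03).round(4),P(*q,0).round(4))
E
python3 m.py
```

```text
[[ 0.6602  0.0088]
 [ 0.564  -0.0847]
 [ 0.4985 -0.021 ]
 [ 0.5954  0.0718]] [np.float64(0.0904), np.float64(0.1341), np.float64(0.0914), np.float64(0.1342)] centre [ 0.5795 -0.0063]
(84, 60) [0.6848 0.208 ] [0.6906 0.2134]
(134, 72) [0.6787 0.1816] [0.6843 0.1862]
(140, 72) [0.6788 0.1784] [0.6843 0.1829]
(98, 445) [0.4827 0.1965] [0.4821 0.2016]
(92, 445) [0.4826 0.1996] [0.4821 0.2048]
(38, 440) [0.485  0.2277] [0.4845 0.2337]
```

servo_tool --pt "1 46.4 -63.7 0 -32" --pt "1 46.4 -63.7 0 -32" --pt "1 46.4 -63.7 0 -32" --pt "1 46.4 -63.7 0 -32" --pt "1 46.4 -63.7 0 -32" --pt "1 46.4 -63.7 0 -32" --pt "1 46.4 -63.7 0 -32" --pt "1 46.4 -63.7 0 -32" --pt "1 46.4 -63.7 0 -32" --pt "1 46.4 -63.7 0 -32" --pt "1 46.4 -63.7 0 -32" --pt "1 46.4 -63.7 0 -32" --pt "1 46.4 -63.7 0 -32" --pt "1 46.4 -63.7 -12 -32" --pt "1 46.4 -63.7 -12 -32" --pt "1 46.4 -63.7 -12 -32" --squeeze 10

```text
time_s: 2.1
ee_pos: [0.5955, -0.1031, 0.2808]
eef_rot: [-3.137, -0.007, 2.34]
force: [-0.1, -0.2, 1.1]
grip_width: 0.0004
grip_force: 0.0
```

servo_tool --pt "1 0 0 -3.5 0" --pt "1 0 0 -7.2 0" --pt "1 0 0 -7.2 0" --pt "1 -1.0 1.0 -7.2 0" --pt "1 -1.6 1.6 -7.2 0" --pt "1 -2.2 2.1 -7.2 -2" --pt "1 -2.8 2.4 -7.2 -5" --pt "1 -3.5 2.7 -7.2 -8" --pt "1 -4.2 3.0 -7.2 -12" --pt "1 -4.7 3.4 -7.2 -15" --pt "1 -5.2 3.8 -7.2 -18" --pt "1 -5.7 4.1 -7.2 -21" --pt "1 -6.2 4.4 -7.2 -24" --pt "1 -6.2 4.4 -7.2 -24"

```text
time_s: 3.85
ee_pos: [0.5342, -0.0589, 0.2142]
eef_rot: [3.14, 0.001, 1.922]
force: [0.2, -2.6, 1.6]
grip_width: 0.0008
grip_force: 0.6
```

```bash
python3 -c "
from h import *
snap('top','pics/t1.png');c=snap('side','pics/s1.png')
o=ctrl.get_obs();print(o['ee_pos'],o['force'])
i=cv2.imread('pics/s1.png')[150:350,190:390]; j=cv2.imread('pics/t1.png')[150:350,215:415]
cv2.imwrite('pics/c1.png',cv2.resize(np.hstack([i,j]),None,fx=2,fy=2,interpolation=cv2.INTER_CUBIC))"
```

```text
[ 0.53430927 -0.0590086   0.2135168 ] [ 1.03335191 -0.75704069  0.00650636]
```

View pics/c1.png

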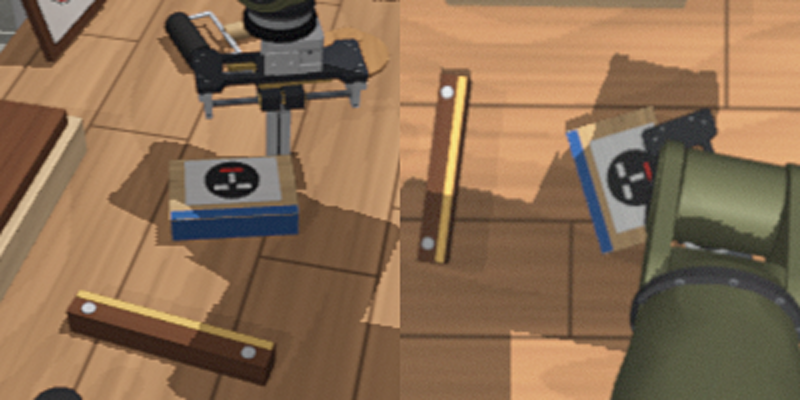

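The block has turned well. In the top view its blue top edge now runs from about (300,216) to (318.5,275).

```bash
cat > b.py <<'E'
from h import *
import sys
c=load('top'); v=list(map(float,sys.argv[1:5]))
b=ray(c,v[0],v[1],.038)[:2]; a=ray(c,v[2],v[3],.038)[:2]
d=b-a; L=np.linalg.norm(d); yaw=np.degrees(np.arctan2(d[1],d[0]))+90
n=np.array([np.cos(np.radians(yaw)),np.sin(np.radians(yaw))])
cen=(a+b)/2-.0475*n; print('b',b,'a',a,L,'yaw',yaw,'rel',yaw-84.75,'centre',cen,'back mid',cen-.0475*n, 'back a',a-.095*n)
E
python3 b.py 299.5 215.5 318.5 275.5
```

```text
b [0.61977421 0.07234959] a [0.49523973 0.03154541] 0.13104891358674423 yaw 108.14157649164086 rel 23.391576491640862 centre [0.57229686 0.00680872] back mid [ 0.58708675 -0.03833005] back a [ 0.52481951 -0.05873215]
```

servo_tool --pt "1 -0.4 0.4 0 -2" --pt "1 -0.8 0.9 0 -5" --pt "1 -1.2 1.5 0 -8" --pt "1 -1.5 2.1 0 -11" --pt "1 -1.8 2.6 0 -14" --pt "1 -2.1 3.1 0 -17" --pt "1 -2.3 3.5 0 -20" --pt "1 -2.4 3.8 0 -22" --pt "1 -2.4 3.8 0 -22" --pt "1 -2.2 2.0 0 -22" --pt "1 -2.0 0 0 -22" --pt "1 -2.0 -1 0 -22"

```text
time_s: 5.45
ee_pos: [0.5143, -0.0705, 0.2126]
eef_rot: [-3.141, -0.0, 1.537]
force: [-0.3, 0.7, 0.3]
grip_width: 0.0009
grip_force: 0.0
```

```bash
python3 -c "
from h import *
snap('top','pics/t2.png')
o=ctrl.get_obs();print(o['ee_pos'],o['force'],o['eef_rot'])
j=cv2.imread('pics/t2.png')[170:300,215:405]
cv2.imwrite('pics/c2.png',cv2.resize(j,None,fx=4,fy=4,interpolation=cv2.INTER_CUBIC))"
```

```text
[ 0.51419098 -0.07099623  0.21254104] [-0.86177844 -1.10805708  0.06934594] [-3.14134960e+00 -3.61448591e-05  1.53647626e+00]
```

View pics/c2.png

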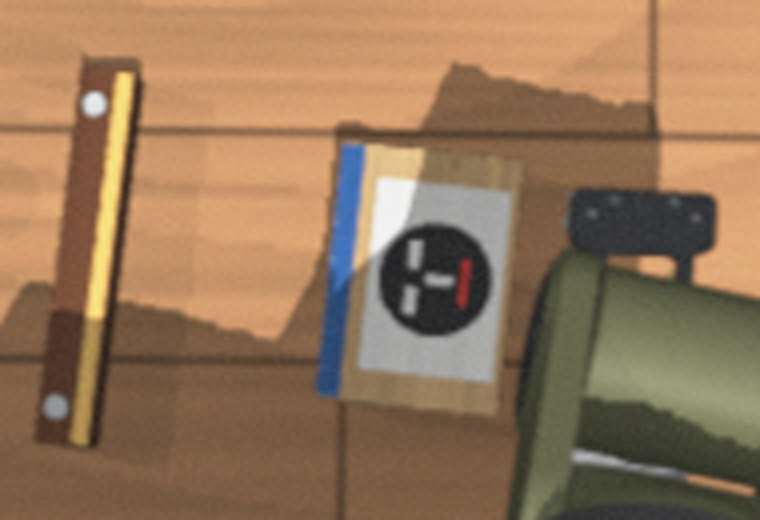

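The blue edge now runs from (341,145) to (317,396) in the crop, nearly parallel to the fence.

```bash
python3 b.py 299.9 205.9 293.9 269.0
```

```text
b [0.63995369 0.07175691] a [0.50823625 0.08259677] 0.13216273392565775 yaw 85.29537162975144 rel 0.5453716297514433 centre [0.57019907 0.02983688] back mid [ 0.56630316 -0.01750308] back a [ 0.50044444 -0.01208315]
```

servo_tool --pt "0 3.0 0 0 -3" --pt "0 5.3 0 0 -3" --pt "0 5.3 0 0 -3" --pt "0 5.3 0 0 -3" --pt "0 5.3 0 0 -3" --pt "0 5.5 2.0 0 -3" --pt "0 5.6 3.5 0 -3" --pt "0 5.7 4.3 0 -3" --pt "0 5.8 5.0 0 -3" --pt "0 5.85 5.8 0 -3" --pt "0 5.9 6.6 0 -3" --pt "0 6.0 7.4 0 -3" --pt "0 6.05 8.2 0 -3" --pt "0 6.1 9.0 0 -3" --pt "0 6.2 9.8 0 -3" --pt "0 6.3 10.6 0 -3" --pt "0 6.35 11.4 0 -3" --pt "0 6.4 12.2 0 -3" --pt "0 6.5 13.0 0 -3" --pt "0 6.5 13.0 0 -3"

```text
time_s: 8.0
ee_pos: [0.5792, 0.0614, 0.2126]
eef_rot: [3.142, 0.0, 1.486]
force: [0.1, 0.6, 0.5]
grip_width: 0.0939
grip_force: 0.0
```

```bash
python3 -c "
from h import *
snap('top','pics/t3.png');c=snap('side','pics/s3.png')
o=ctrl.get_obs();print(o['ee_pos'],o['force'],o['grip_width'])
i=cv2.imread('pics/s3.png')[180:360,190:380]; j=cv2.imread('pics/t3.png')[150:330,215:405]
cv2.imwrite('pics/c3.png',cv2.resize(np.hstack([i,j]),None,fx=2.1,fy=3.2,interpolation=cv2.INTER_CUBIC))"
```

```text
[0.57916942 0.06109153 0.21258021] [-0.93388681  0.63047375  0.25648768] 0.0940037100800129
```

View pics/c3.png

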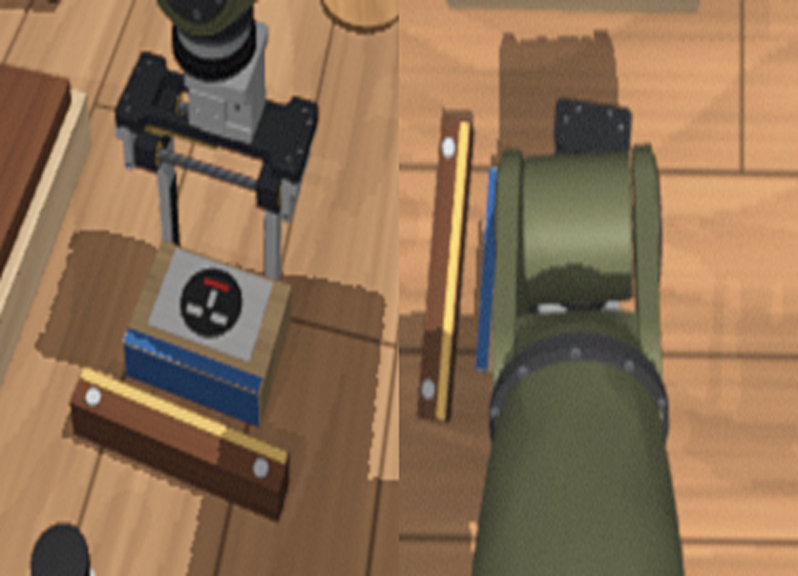

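servo_tool --pt "0 0.05 0.5 0 0" --pt "0 0.1 1.0 0 0" --pt "0 0.13 1.4 0 0" --pt "0 0.15 1.7 0 0" --pt "0 0.17 1.9 0 0"

```text
time_s: 8.72
ee_pos: [0.5809, 0.0794, 0.2126]
eef_rot: [-3.141, 0.001, 1.485]
force: [-0.1, -7.7, 1.1]
grip_width: 0.0939
grip_force: 3.5
```

servo_tool --pt "0 0.02 0.2 0 0" --pt "0 0.02 0.2 0 0"

```text
time_s: 8.98
ee_pos: [0.5811, 0.0815, 0.2126]
eef_rot: [-3.142, 0.001, 1.485]
force: [0.2, -4.7, -0.0]
grip_width: 0.0941
grip_force: 2.4
```

servo_tool --pt "0 0.02 0.2 0 0" --pt "0 0.02 0.2 0 0"

```text
time_s: 9.22
ee_pos: [0.5813, 0.0835, 0.2126]
eef_rot: [-3.141, 0.001, 1.485]
force: [-0.2, -5.0, -0.2]
grip_width: 0.094
grip_force: 2.6
```

servo_tool --pt "0 0.02 0.2 0 0" --pt "0 0.02 0.2 0 0"

```text
time_s: 9.48
ee_pos: [0.5815, 0.0851, 0.2126]
eef_rot: [-3.141, 0.001, 1.484]
force: [-1.0, -8.2, 1.2]
grip_width: 0.0937
grip_force: 4.3
```

servo_tool --pt "0 0.02 0.2 0 0" --pt "0 0.02 0.2 0 0"

```text
time_s: 9.72
ee_pos: [0.5816, 0.0858, 0.2126]
eef_rot: [-3.14, 0.004, 1.484]
force: [-6.6, -21.7, 5.5]
grip_width: 0.0937
grip_force: 11.2
```

servo_tool --pt "0 0.02 0.15 0 0" --pt "0 0.02 0.15 0 0"

```text
time_s: 9.98
ee_pos: [0.5817, 0.0863, 0.2126]
eef_rot: [-3.139, 0.006, 1.483]
force: [-10.5, -32.5, 9.0]
grip_width: 0.0941
grip_force: 16.4
```

servo_tool --pt "0 0 -1.0 0 0" --pt "0 -0.2 -4 0 0" --pt "0 -0.5 -8 0 0" --pt "0 -0.5 -9 5 0" --pt "0 -0.5 -11 10 0" --pt "0 -0.5 -16 12 0" --pt "0 -0.5 -22 12 0" --pt "0 -0.5 -25 12 0" --pt "0 -0.5 -25 12 0"

```text
time_s: 11.1
ee_pos: [0.5767, -0.1622, 0.3325]
eef_rot: [-3.142, -0.0, 1.483]
force: [-0.3, -0.3, -0.4]
grip_width: 0.0939
grip_force: 0.0
```

```bash
python3 -c "
from h import *
snap('top','pics/t4.png');c=snap('side','pics/s4.png')
i=cv2.imread('pics/s4.png')[225:350,210:335]; j=cv2.imread('pics/t4.png')[175:300,215:315]
cv2.imwrite('pics/c4.png',cv2.resize(np.hstack([i,j]),None,fx=3.5,fy=3.5,interpolation=cv2.INTER_CUBIC))"
```

```text
(no output)
```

View pics/c4.png

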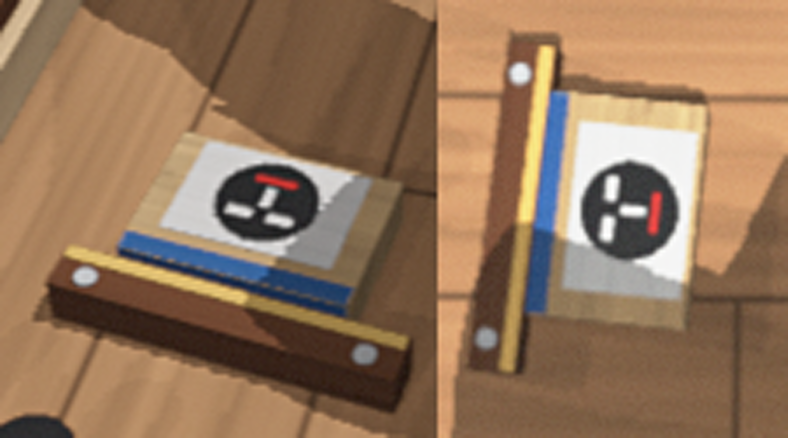

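The block looks flush in the top view. I'll press once at mid-back with closed fingers so it settles against the fence, in case one end still has a small gap.

servo_tool --pt "1 0 4 0 0" --pt "1 0 9 0 0" --pt "1 0 14 -2 0" --pt "1 0 16 -7 0" --pt "1 0.2 17 -12 0" --pt "1 0.2 17 -12 0" --pt "1 0.3 20 -12 0" --pt "1 0.4 22.5 -12 0" --pt "1 0.5 24 -12 0" --pt "1 0.5 24.6 -12 0" --pt "1 0.5 24.8 -12 0" --pt "1 0.5 25.0 -12 0" --pt "1 0.5 25.0 -12 0"

```text
time_s: 12.82
ee_pos: [0.5823, 0.0863, 0.2142]
eef_rot: [3.141, 0.005, 1.484]
force: [-6.2, -25.6, 12.5]
grip_width: 0.0007
grip_force: 13.0
```

servo_tool --pt "1 0 0.1 0 0" --pt "1 0 0.2 0 0" --pt "1 0 0.2 0 0"

```text
time_s: 13.2
ee_pos: [0.5822, 0.0871, 0.2143]
eef_rot: [-3.141, 0.007, 1.483]
force: [-9.7, -38.6, 16.2]
grip_width: 0.0006
grip_force: 19.3
```

servo_tool --pt "1 0 -1.0 0 0" --pt "1 -0.2 -4 0 0" --pt "1 -0.5 -8 0 0" --pt "1 -0.5 -9 5 0" --pt "1 -0.5 -11 10 0" --pt "1 -0.5 -16 12 0" --pt "1 -0.5 -22 12 0" --pt "1 -0.5 -25 12 0" --pt "1 -0.5 -25 12 0"

```text
time_s: 14.32
ee_pos: [0.5765, -0.1607, 0.333]
eef_rot: [3.141, 0.0, 1.482]
force: [1.3, 0.8, -0.5]
grip_width: 0.0005
grip_force: 0.0
```

```bash
python3 -c "
from h import *
snap('top','pics/t5.png');c=snap('side','pics/s5.png')
i=cv2.imread('pics/s5.png')[230:350,210:340]
cv2.imwrite('pics/c5.png',cv2.resize(i,None,fx=5,fy=5,interpolation=cv2.INTER_CUBIC)[:600])
j=cv2.imread('pics/t5.png')[180:290,220:300]
cv2.imwrite('pics/c6.png',cv2.resize(j,None,fx=5,fy=5,interpolation=cv2.INTER_CUBIC))"
```

```text
(no output)
```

View pics/c5.png

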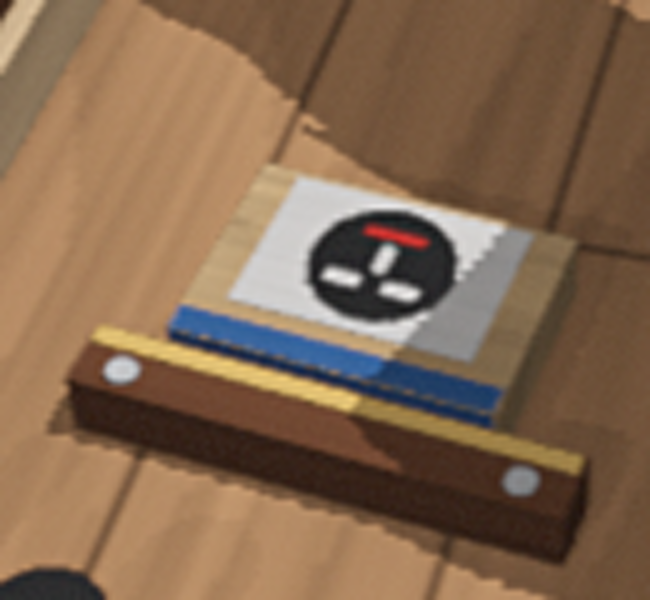

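View pics/c6.png

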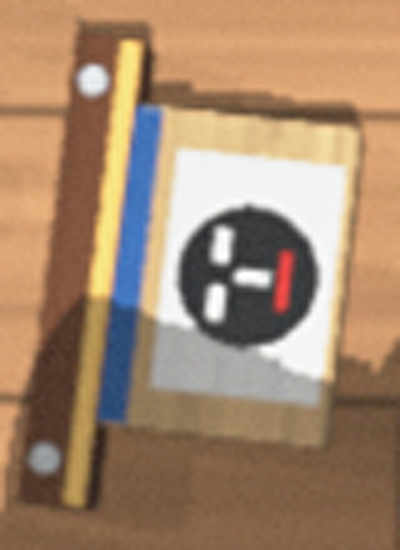

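```bash
python3 -c "
from h import *
s=load('side');t=load('top')
def S(x,y,z):return ray(s,210+(x+.5)/5-.5,230+(y+.5)/5-.5,z)[:2]
def T(x,y,z):return ray(t,220+(x+.5)/5-.5,180+(y+.5)/5-.5,z)[:2]
def gap(F,f0,f1,b):
  p,q=F(*f0,.03),F(*f1,.03); d=(q-p)/np.linalg.norm(q-p); n=np.array([-d[1],d[0]])
  n*=np.sign(n[1]); return [round(1000*float((F(*k,.038)-p)@n),1) for k in b],[round(1000*float((F(*k,.038)-p)@d),1) for k in b],np.linalg.norm(q-p)
print('side',gap(S,(98,328),(583,458),[(170,335),(490,412)]))
print('top',gap(T,(143,42),(87,507),[(140,103),(98,420)]))
print(ctrl.get_obs()['time_s'])"
```

```text
side ([0.5, -3.2], [31.8, 159.8], np.float64(0.1968865404411141))
top ([-3.2, -1.6], [27.0, 160.2], np.float64(0.19655592805086392))
14.425
```

```bash
python3 -c "
from h import *
print(ctrl.hand_in())"
```

```text
the job is handed in; nothing more can be done
None
```

I turned the block square in the open, pushed its blue face up against the fence, pulled the hand clear and handed in at about 14.5 s. The pictures put both ends within about 3 mm of the front face and inside the fence's ends; `hand_in()` returned no verdict.

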